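# Return the swapped jig blocks to their nests and set the bridge over the disc

### The job

The round disc, the oblong bar and the stepped square block of the jig have been left on one another's nests: get each flat down into the pocket of its own shape (the empty cork pad is a free spot you may use on the way). Once the disc is home, stand the wooden bridge upright over it, centred, with its feet on the disc's nest and its beam along the nest's long side. Leave the jar and the screwdriver where they are.

Things in the scene. Friction and masses are not known exactly. Their poses are not given: they have to be found in the camera images.
- disc_center (a point): Solid round wooden disc, 60 mm diameter, 36 mm high, lying flat; point at its centre, 18 mm above its underside, z up. At the start it lies across the mouth of the oblong pocket, too wide to drop in.
- bar_center (a point): Plain oblong wooden bar, 32 (x) by 110 (y) by 42 mm high; point at its centre, 21 mm above its underside, z up, y along its length. At the start it lies across the mouth of the square pocket, too long to drop in.
- fence_center (a point): Stepped wooden block: a square foot 64 by 64 by 16 mm high with an upright rib on it 30 (x) by 64 (y) by 30 mm high, in all 46 mm high; point on its middle axis, 23 mm above its underside, z up, y along the rib. Gripped by the rib. At the start it lies across the mouth of the round pocket, too wide to drop in.
- bridge_grip (a point): Wooden bridge: two feet 34 (x) by 14 (y) by 34 mm high, 90 mm apart inside, joined by a beam 34 by 118 (y) by 12 mm, with a 26 by 26 by 32 mm high grip block on top of the beam's middle; 78 mm high in all. Point at the centre of the grip block, 62 mm above the underside of the feet, z up, y along the beam. At the start it stands on the bare bench.
- nest_round: The nest of the disc. It is fixed to the bench, a plywood block 110 (x) by 144 (y) by 26 mm high; origin at the centre of its underside, y along its long side. In its top, centred, is a round pocket, 74 mm diameter, 12 mm deep (flat grey felt floor 14 mm above the underside), 7 mm clear of the right part all round. The bridge spans along its long side, feet on the block either side of the pocket.
- nest_slot: The nest of the bar. It is fixed to the bench, a plywood block 110 (x) by 144 (y) by 26 mm high; origin at the centre of its underside, y along its long side. In its top, centred, is an oblong pocket 46 (x) by 124 (y) mm, 12 mm deep (flat grey felt floor 14 mm above the underside), 7 mm clear of the right part all round.
- nest_square: The nest of the stepped square block. It is fixed to the bench, a plywood block 110 (x) by 144 (y) by 26 mm high; origin at the centre of its underside, y along its long side. In its top, centred, is a square pocket 78 by 78 mm, 12 mm deep (flat grey felt floor 14 mm above the underside), 7 mm clear of the right part all round.
- pad: Empty cork pad fixed to the bench, 100 (x) by 120 (y) by 4 mm thick; origin at the centre of its underside. A free spot for setting a part down on the way.
- jar_center (a point): Bystander: closed glass jar with a steel lid, 64 mm diameter, 75 mm high, standing on the bench; point at its centre.
- screwdriver: Bystander: screwdriver, 200 mm long, lying on the bench beside the work, along its own x axis.
Mind the look-alikes: they are no part of the job. What is shaped like the nest_square but purple is not meant. Leave any red look-alike of the part that bears fence_center alone.

How it is judged (in metres and radians):
At the end, for the whole second after the job is handed in: Each part lies flat (0.1 rad) on its own pocket's floor (height 4 mm, centre 12 mm); the bridge stands upright (0.1 rad) with its feet on the round nest (height 4 mm, centre 15 mm), its beam within 0.3 rad of the long side; all released and at rest (0.02 m/s) (horizontal distance between disc_center and nest_round below 0.012 m and z of disc_center in the frame of nest_round between 0.028 and 0.036 m and angle between each of disc_center, bar_center, fence_center, bridge_grip's own z axis and vertical below 0.1 rad and horizontal distance between bar_center and nest_slot below 0.012 m and z of bar_center in the frame of nest_slot between 0.031 and 0.039 m and horizontal distance between fence_center and nest_square below 0.012 m and z of fence_center in the frame of nest_square between 0.033 and 0.041 m and horizontal distance between bridge_grip and nest_round below 0.015 m and z of bridge_grip in the frame of nest_round between 0.084 and 0.092 m and angle between the y axis of bridge_grip and the y axis of nest_round, either way round below 0.3 rad and linear speed of each of disc, bar, fence, bridge below 0.02 m/s); the robot touches nothing.
It fails at once if the jar is moved more than 20 mm (distance of jar_center from where it was at the start of the episode above 0.02 m).
It fails at once if the screwdriver is moved more than 20 mm (distance of screwdriver from where it was at the start of the episode above 0.02 m).
It also fails if it takes over 125 s, if anything falls off the work surface, if the arm or the gripper's body presses on something with over 40 N, if the wrist force passes 120 N, or if a joint passes its speed limit or range.

### The arm

A 7-joint arm with a two-finger parallel gripper is mounted at the origin on the work surface. World frame = base frame: x ahead of the robot, y to its left, z up, the work surface at z = 0. Lengths are in mm, angles in rad, forces in N, time in s.
With the tool pointing down it reaches from about 425 to 950 mm from the base axis. Payload 4.7 kg.
Tool frame: the origin (TCP) lies midway between the tips of the shut fingers; the grasp point (between the pads) lies 19 mm behind it; z points along the fingers, y is the direction in which the jaws open and shut (so a half turn about z gives the same grasp; the last joint's range is limited). The gripper opens to 85 mm and grips with 20 to 120 N. Pads are 22 mm wide; open, the fingers measure 114 mm over their backs; the gripper's body (76 mm by 85 mm) begins 54 mm behind the grasp point. The pads swing forward as they close: fully open they stand 13 mm farther back than shut.
Start: joints at [-1.151, 0.469, -0.049, 1.532, 0.024, 1.141, -0.082], TCP at [292.836, 608.19, 231.335] pointing down, gripper open.
Joint ranges: [-2.59, 2.59], [-0.33, 1.99], [-1.39, 1.29], [0.1, 2.45], [-1.04, 4.18], [0.21, 1.99], [-2.66, 2.66]. Speed limits (rad/s): [2.57, 2.57, 3.14, 3.14, 3.14, 3.14, 3.14].

### API

Orientations are given as a rotation vector (axis times angle).
In Python, from bench import arm gives the robot as it stands.
- The arm moves only by the shell command python3 -m jog 'ROWS' [OPENING] [FORCE]. ROWS is a JSON object of lists of equal length, an entry for each row: "slide": the shift along the world's x, y, z in m, a list of three; "angular": the turn, a rotation vector about the world's x, y, z in rad, a list of three. A call has 1 to 20 rows; each row shifts and turns the commanded pose from where the row before left it; what a row does not reach is not made up. A row lasts 1/12 s, in which the tool goes at most 41.7 mm and 7.16 degrees, less where a joint would pass 70% of its speed; a pose out of reach is approached as far as the arm can. A call is refused whole if a number of a shift passes 0.0417 or a number of a turn 0.125, either way. A call with a gripper value outside its range is refused whole. OPENING is the opening, from 0 (shut) to 1 (fully open), set as the call begins (- or left out, the last holds). The fingers move at their own pace and stop on an object; FORCE is the grip in N (left out, the last holds). Time passes only in rows, so rows that do not move let the fingers close. It gives the time, the measured TCP pose, the force and the opening at its end, in the units of the state.
- arm.read_state(): the state, without advancing time (a new reading comes with each control period).
- arm.snapshot(name): name is "side" or "top" or "wrist"; returns a dict with "pixels" (420x560x3 uint8, red, green, blue), "vertical_fov" (degrees; the focal length in pixels is half the picture's height over the tangent of half this angle, whatever the lens; pixels are square), "cx", "cy" (the principal point, pixels), "extrinsics" (4x4, takes a point from world to camera coordinates). Camera axes: x right, y down, z forward; pixel columns grow to the right and rows downward; lengths in mm; the calibration is good to about 2 mm. A picture is of the moment at which its call begins. There is no depth.
- arm.hand_in(): hands the job in, once; it reports no verdict.
Trained networks look in a picture, given as the dict that the camera call returned (one of the last four; its "shot" number tells which), for a name from the list of things; names that differ only in an ending like _2 or _b are one class to them, and where a whole thing is asked for, a point or a joint stands for the part that bears it (a point fixed in the world has none). Each returns a list of dicts, best first, with "score" (0 to 1); they miss things now and then, are a little off and sometimes report something else, mostly with a low value. They report only what shows in the picture. A call takes as long as a camera call. They do not tell look-alikes from the thing itself.
- arm.cut_out(name, picture): "mask" (420x560 bool, what is visible of it).
- arm.landmark_of(name, picture): "centre" ([x, y, z] in mm, in world coordinates, good to about 4 mm: a listed point, or the origin of a listed thing).
The state is a dict: "t": time; "joints": joint angles; "qd": joint speeds; "effort": joint torques, N m; "tcp_pos": TCP position; "tool_rot": TCP orientation; "wrist_force": force on the tool from outside, world axes, zero at the start; "ft_torque": the same for the moment, N m; "opening": opening from 0.0 (shut) to 1.0 (fully open).
Only numpy, scipy, OpenCV 4.12 (cv2) and the standard library are available. Lean on these libraries where they do the work, as an engineer would, in place of code of your own. Each camera call takes 0.05 s, during which the arm holds its last target.

## Working session

There is one attempt and no reset: what is moved stays moved. The work goes in short steps, Python scripts to look and compute and a shell command to move; the robot and the scene stay as the last step left them, time stands still between calls to the robot, and variables do not carry over. Pictures are saved under pics/ and viewed, and the job is handed in when it is done.

```bash
ls; mkdir -p pics; python3 - <<'E'
from bench import arm
import cv2,numpy as np
s=arm.read_state(); print({k:np.round(v,3).tolist() for k,v in s.items()})
for n in ["side","top","wrist"]:
    p=arm.snapshot(n); cv2.imwrite(f"pics/{n}0.png",p["pixels"][:,:,::-1])
    print(n,p["vertical_fov"],p["cx"],p["cy"],np.round(p["extrinsics"],3).tolist())
    if n=="wrist":continue
    for k in ["disc_center","bar_center","fence_center","bridge_grip","nest_round","nest_slot","nest_square","pad","jar_center","screwdriver"]:
        for d in arm.landmark_of(k,p): print(n,k,round(d["score"],2),np.round(d["centre"]).tolist())
E
```

```text
pics
{'t': 0.0, 'joints': [-1.151, 0.469, -0.049, 1.534, 0.024, 1.141, -0.082], 'qd': [0.001, -0.001, 0.001, -0.0, 0.003, -0.0, 0.0], 'effort': [0.001, -51.03, -0.047, -23.772, 0.011, 0.007, -0.0], 'tcp_pos': [292.58, 607.626, 230.239], 'tool_rot': [-0.699, -3.063, 0.003], 'wrist_force': [-0.129, -0.114, -0.285], 'ft_torque': [0.027, 0.017, -0.018], 'opening': 1.003}
side 42.25460533025633 274.14239283254756 214.2261248864144 [[0.998, -0.063, -0.0, -471.077], [-0.042, -0.658, -0.752, 27.814], [0.047, 0.75, -0.659, 1704.134], [0.0, 0.0, 0.0, 1.0]]
side disc_center 0.91 [462.0, -4.0, 44.0]
side disc_center 0.3 [649.0, -335.0, 37.0]
side fence_center 0.94 [462.0, -481.0, 26.0]
side fence_center 0.76 [491.0, -311.0, 47.0]
side bridge_grip 0.83 [653.0, -159.0, 60.0]
side nest_round 0.98 [488.0, -311.0, 6.0]
side nest_slot 0.72 [462.0, -3.0, 0.0]
side nest_square 0.95 [452.0, 308.0, -0.0]
side nest_square 0.72 [249.0, 316.0, -1.0]
side pad 0.71 [660.0, 165.0, -2.0]
side jar_center 0.94 [649.0, -333.0, 39.0]
side jar_center 0.6 [490.0, -315.0, 52.0]
side screwdriver 0.66 [631.0, 376.0, 3.0]
[... 196 characters left out ...]
r 0.61 [461.0, -5.0, 41.0]
top bar_center 0.72 [655.0, -328.0, 38.0]
top bar_center 0.56 [456.0, 307.0, 48.0]
top fence_center 0.92 [491.0, -313.0, 53.0]
top fence_center 0.63 [465.0, -480.0, 21.0]
top bridge_grip 0.59 [651.0, -155.0, 64.0]
top nest_round 0.97 [484.0, -316.0, 3.0]
top nest_slot 0.73 [463.0, -3.0, -2.0]
top nest_square 0.7 [454.0, 306.0, -1.0]
top nest_square 0.6 [249.0, 316.0, 4.0]
top pad 0.73 [662.0, 167.0, -0.0]
top jar_center 0.57 [652.0, -329.0, 39.0]
top screwdriver 0.83 [632.0, 374.0, 0.0]
wrist 67.77616017053715 279.70615363877977 208.97369460530587 [[0.434, 0.901, 0.0, -675.315], [0.868, -0.418, 0.267, -34.21], [0.241, -0.115, -0.964, 378.648], [0.0, 0.0, 0.0, 1.0]]
```

View pics/top0.png

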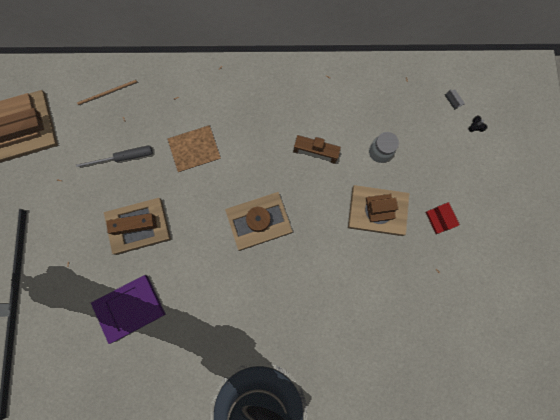

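View pics/side0.png

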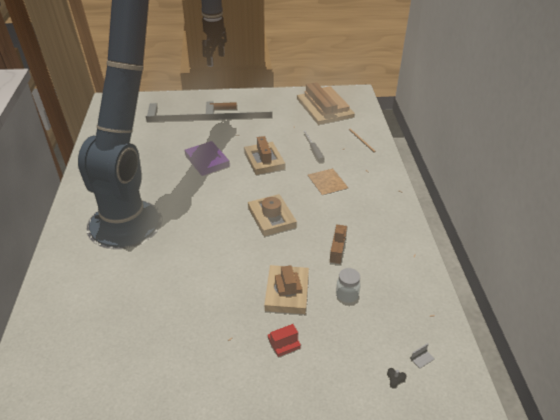

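View pics/wrist0.png

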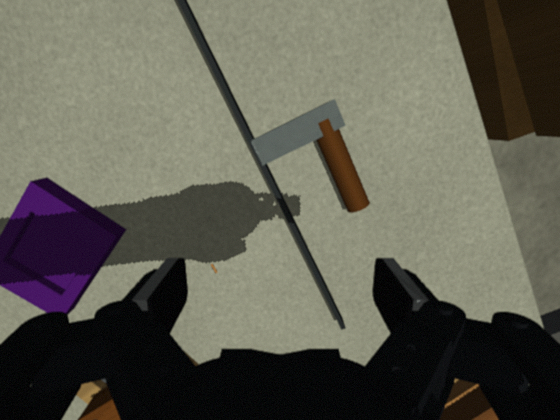

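```bash
cat > h.py <<'E'
from bench import arm
import cv2,numpy as np
from scipy.optimize import minimize
def box(x,y,h,x0=0,y0=0,z0=0):
    return [(x0+a*x/2,y0+b*y/2,z0+c*h) for a in(-1,1) for b in(-1,1) for c in(0,1)]
t=np.linspace(0,2*np.pi,36,endpoint=False)
# models: underside z=0
M={"nest_round":box(110,144,26),"nest_slot":box(110,144,26),"nest_square":box(110,144,26),"pad":box(100,120,4),
"bar_center":box(32,110,42),"disc_center":[(30*np.cos(a),30*np.sin(a),z) for a in t for z in(0,36)],
"fence_center":box(64,64,16)+box(30,64,30,z0=16),
"bridge_grip":box(34,118,46)+box(26,26,32,z0=46),"jar_center":[(32*np.cos(a),32*np.sin(a),z) for a in t for z in(0,75)]}
def proj(P,p):
    f=p["pixels"].shape[0]/2/np.tan(np.radians(p["vertical_fov"])/2)
    E=np.array(p["extrinsics"]);c=np.asarray(P)@E[:3,:3].T+E[:3,3]
    return np.c_[f*c[:,0]/c[:,2]+p["cx"],f*c[:,1]/c[:,2]+p["cy"]]
def place(n,v,z):
    c,s=np.cos(v[2]),np.sin(v[2]);m=np.array(M[n])
    return np.c_[v[0]+c*m[:,0]-s*m[:,1],v[1]+s*m[:,0]+c*m[:,1],m[:,2]+z]
def hullmask(pts,S=4):
    im=np.zeros((420*S,560*S),np.uint8)
    h=cv2.convexHull(np.round((pts+.5)*S).astype(np.int32));cv2.fillConvexPoly(im,h,1);return im
def iou(n,v,z,views):
    r=[]
    for p,mk in views:
        a=hullmask(proj(place(n,v,z),p));r.append((a&mk).sum()/max(1,(a|mk).sum()))
    return np.mean(r)
def getmask(n,p,near):
    best=None
    for d in arm.cut_out(n,p):
        m=d["mask"].astype(np.uint8)
        m=cv2.morphologyEx(m,cv2.MORPH_OPEN,np.ones((2,2),np.uint8))
        ys,xs=np.nonzero(m)
        if len(xs)<20: continue
        dd=np.hypot(xs.mean()-near[0],ys.mean()-near[1])
        if best is None or dd<best[0]: best=(dd,np.c_[xs,ys].astype(float))
    return best
def fit(n,xy,z,pics,yaws=None,maxd=20,verbose=True):
    views=[]
    for p in pics:
        near=proj([[xy[0],xy[1],z+20]],p)[0]
        b=getmask(n,p,near)
        if b is None or b[0]>maxd: print(n,"no mask",b and b[0]); continue
        q=b[1]; q=np.r_[q+[.5,.5],q+[-.5,.5],q+[.5,-.5],q-[.5,.5]]
        views.append((p,hullmask(q)))
    if not views: return None
    best=None
    for y in (np.arange(0,np.pi,np.pi/8) if yaws is None else yaws):
        r=minimize(lambda u:-iou(n,(xy[0]+10*u[0],xy[1]+10*u[1],y+.3*u[2]),z,views),[0,0,0],method="Nelder-Mead",
          options=dict(initial_simplex=[[0,0,0],[.8,0,0],[0,.8,0],[0,0,.8]],maxfev=90))
        if best is None or r.fun<best[0]:
            u=r.x;best=(r.fun,(xy[0]+10*u[0],xy[1]+10*u[1],y+.3*u[2]))
    if verbose: print(n,"iou",round(-best[0],3),np.round(best[1],3).tolist(),"deg",round(np.degrees(best[1][2]),1),"views",len(views))
    return best
E
python3 - <<'E'
from h import *
T=arm.snapshot("top");S=arm.snapshot("side")
L=[("nest_round",(487,-313),0),("nest_slot",(462,-4),0),("nest_square",(453,307),0),("pad",(661,166),0),
("bar_center",(454,307),26),("disc_center",(461,-4),26),("fence_center",(491,-312),26),("bridge_grip",(652,-157),0)]
for n,xy,z in L:
    y=[0] if n=="disc_center" else None
    for pp in ([T],[S],[T,S]): fit(n,xy,z,pp,y)
E
```

```text
nest_round iou 0.938 [484.314, -317.742, -0.166] deg -9.5 views 1
nest_round no mask None
nest_round no mask None
nest_round iou 0.938 [484.314, -317.742, -0.166] deg -9.5 views 1
nest_slot no mask None
nest_slot iou 0.929 [468.479, -4.919, 3.459] deg 198.2 views 1
nest_slot no mask None
nest_slot iou 0.929 [468.479, -4.919, 3.459] deg 198.2 views 1
nest_square iou 0.946 [452.248, 302.14, 0.247] deg 14.1 views 1
nest_square iou 0.95 [459.676, 298.984, 0.27] deg 15.5 views 1
nest_square iou 0.924 [456.506, 300.849, 0.233] deg 13.4 views 2
pad iou 0.933 [661.571, 166.043, 0.349] deg 20.0 views 1
pad iou 0.925 [668.273, 167.721, 3.467] deg 198.7 views 1
pad iou 0.907 [665.017, 167.105, 0.354] deg 20.3 views 2
bar_center iou 0.935 [451.659, 302.796, 0.155] deg 8.9 views 1
bar_center iou 0.927 [456.716, 306.009, 0.135] deg 7.7 views 1
bar_center iou 0.86 [453.649, 304.096, 3.305] deg 189.3 views 2
disc_center iou 0.937 [459.833, -6.73, 0.431] deg 24.7 views 1
disc_center iou 0.963 [465.859, -7.171, 0.116] deg 6.7 views 1
disc_center iou 0.87 [463.494, -7.345, 0.158] deg 9.0 views 2
fence_center iou 0.956 [486.757, -316.018, 3.231] deg 185.1 views 1
fence_center iou 0.948 [493.958, -316.979, 0.155] deg 8.9 views 1
fence_center iou 0.889 [489.152, -316.353, 3.175] deg 181.9 views 2
bridge_grip iou 0.934 [649.459, -160.716, 2.874] deg 164.7 views 1
bridge_grip iou 0.902 [653.254, -163.572, -0.3] deg -17.2 views 1
bridge_grip iou 0.898 [651.487, -161.767, 2.853] deg 163.4 views 2
```

```bash
sed -i 's/np.ones((2,2),np.uint8)/np.ones((3,3),np.uint8)/' h.py
cat >> h.py <<'E'
def overlay(p,items,fn,k=4,roi=None):
    im=cv2.resize(p["pixels"][:,:,::-1],None,fx=k,fy=k,interpolation=cv2.INTER_CUBIC)
    im=np.clip(im.astype(float)*1.3,0,255).astype(np.uint8)
    for n,v,z in items:
        q=np.round((proj(place(n,v,z),p)+.5)*k).astype(int)
        if n[:4] in("disc","jar_"):
            for s in(0,1): cv2.polylines(im,[q[s::2].reshape(-1,1,2)],True,(0,255,0),1)
        else:
            for b in range(0,len(q),8):
                for i in range(8):
                    for j in(1,2,4):
                        if not i&j: cv2.line(im,tuple(map(int,q[b+i])),tuple(map(int,q[b+(i|j)])),(0,255,0),1)
    if roi: im=im[roi[1]*k:roi[3]*k,roi[0]*k:roi[2]*k]
    cv2.imwrite(fn,im)
E
python3 - <<'E'
from h import *
T=arm.snapshot("top");S=arm.snapshot("side")
L=[("nest_round",(487,-313),0),("nest_slot",(462,-4),0),("nest_square",(453,307),0),("pad",(661,166),0),
("bar_center",(454,307),26),("disc_center",(461,-4),26),("fence_center",(491,-312),26),("bridge_grip",(652,-157),0)]
it=[]
for n,xy,z in L:
    y=[0] if n=="disc_center" else None
    for pp in ([T],[S],[T,S]): b=fit(n,xy,z,pp,y)
    if b: it.append((n,b[1],z))
overlay(T,it,"pics/ot1.png",3,(80,90,346,260))
overlay(T,it,"pics/ot2.png",3,(210,90,476,260))
overlay(S,it,"pics/os1.png",3,(190,110,390,310))
E
```

```text
nest_round iou 0.979 [488.236, -313.824, 2.987] deg 171.1 views 1
nest_round no mask None
nest_round no mask None
nest_round iou 0.979 [488.236, -313.824, 2.987] deg 171.1 views 1
nest_slot iou 0.935 [462.362, -3.695, 0.311] deg 17.8 views 1
nest_slot iou 0.898 [463.059, -4.366, 0.341] deg 19.5 views 1
nest_slot iou 0.915 [462.576, -4.663, 0.315] deg 18.0 views 2
nest_square iou 0.949 [454.084, 304.502, 0.261] deg 15.0 views 1
nest_square iou 0.952 [455.625, 309.077, 0.27] deg 15.4 views 1
nest_square iou 0.945 [454.962, 305.286, 0.277] deg 15.9 views 2
pad iou 0.973 [666.142, 167.454, 0.308] deg 17.6 views 1
pad iou 0.95 [666.102, 170.888, 3.458] deg 198.1 views 1
pad iou 0.953 [665.608, 169.646, 0.313] deg 17.9 views 2
bar_center iou 0.907 [454.562, 308.199, 3.303] deg 189.2 views 1
bar_center iou 0.908 [454.094, 312.984, 0.142] deg 8.2 views 1
bar_center iou 0.897 [454.425, 308.67, 0.149] deg 8.6 views 2
disc_center iou 0.955 [462.378, -3.886, 0.315] deg 18.1 views 1
disc_center iou 0.967 [463.795, -3.107, -0.052] deg -3.0 views 1
disc_center iou 0.953 [462.977, -3.277, 0.12] deg 6.9 views 2
fence_center iou 0.937 [488.992, -311.79, 0.052] deg 3.0 views 1
fence_center iou 0.93 [489.866, -313.503, 0.116] deg 6.7 views 1
fence_center iou 0.929 [489.533, -312.619, 3.224] deg 184.7 views 2
bridge_grip iou 0.929 [651.084, -158.579, -0.286] deg -16.4 views 1
bridge_grip iou 0.931 [652.221, -155.994, 2.829] deg 162.1 views 1
bridge_grip iou 0.925 [651.825, -158.713, 2.841] deg 162.8 views 2
```

View pics/ot1.png

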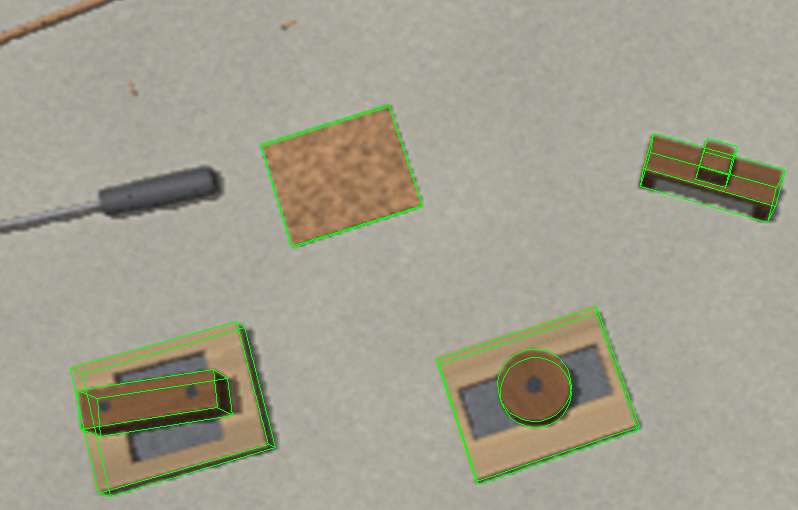

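View pics/ot2.png

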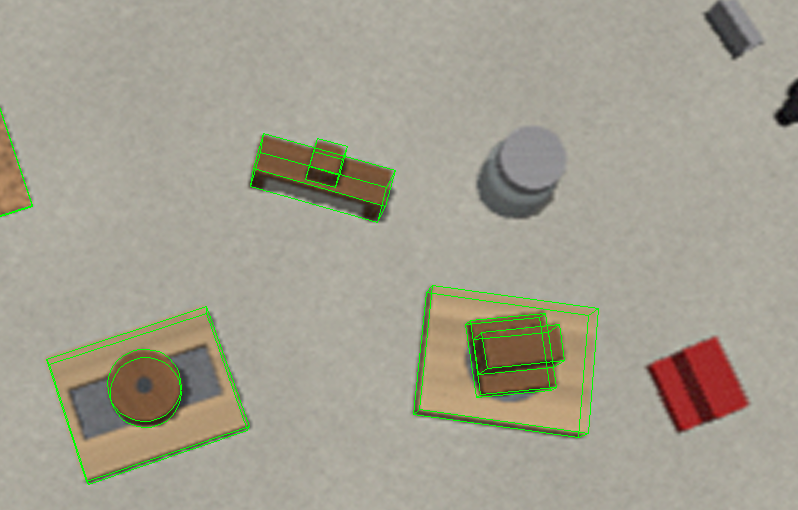

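View pics/os1.png

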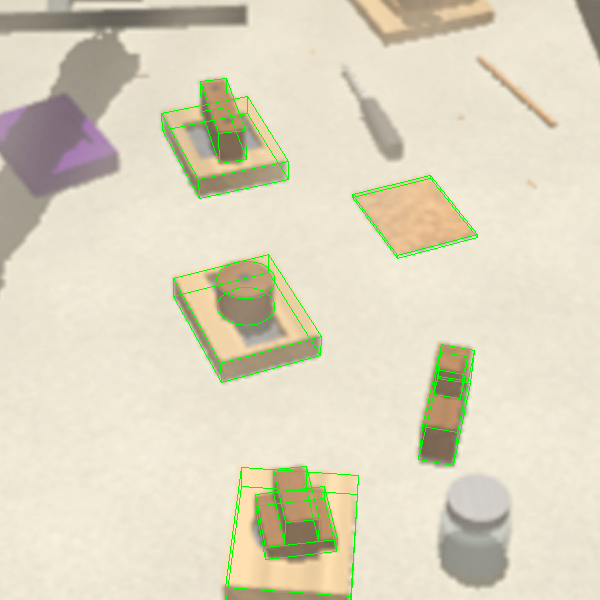

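```bash
python3 -m jog '{"slide":[[0.019,-0.0325,0],[0.019,-0.0325,0],[0.019,-0.0325,0],[0.019,-0.0325,0],[0.019,-0.0325,0],[0.019,-0.0325,0],[0.019,-0.0325,0],[0.019,-0.0325,0],[0.019,-0.0325,0],[0.019,-0.0325,0],[0.019,-0.0325,0],[0.019,-0.0325,0],[0.019,-0.0325,0],[0.019,-0.0325,0]],"angular":[[0,0,-0.074],[0,0,-0.074],[0,0,-0.074],[0,0,-0.074],[0,0,-0.074],[0,0,-0.074],[0,0,-0.074],[0,0,-0.074],[0,0,-0.074],[0,0,-0.074],[0,0,-0.074],[0,0,-0.074],[0,0,-0.074],[0,0,-0.074]]}' 1 40
```

```text
t: 5.72
tcp_pos: [559.5, 151.6, 231.7]
tool_rot: [2.128, 2.311, 0.001]
wrist_force: [0.2, 0.1, 0.1]
opening: 1.002
```

```bash
python3 -m jog '{"slide":[[-0.0054,-0.0357,-0.009],[-0.0054,-0.0357,-0.009],[-0.0054,-0.0357,-0.009],[-0.0054,-0.0357,-0.009],[-0.0054,-0.0357,-0.009],[-0.0054,-0.0357,-0.009],[-0.0054,-0.0357,-0.009],[-0.0054,-0.0357,-0.009],[-0.0054,-0.0357,-0.009],[-0.0054,-0.0357,-0.009],[-0.0054,-0.0357,-0.009],[-0.0054,-0.0357,-0.009],[-0.0054,-0.0357,-0.009],[0,0,0]],"angular":[[0,0,0],[0,0,0],[0,0,0],[0,0,0],[0,0,0],[0,0,0],[0,0,0],[0,0,0],[0,0,0],[0,0,0],[0,0,0],[0,0,0],[0,0,0],[0,0,0]]}'
python3 - <<'E'
from h import *
W=arm.snapshot("wrist")
overlay(W,[("nest_round",(488.2,-313.8,-.155),0),("fence_center",(489.5,-312.6,.083),26)],"pics/w1.png",1)
E
```

```text
t: 6.88
tcp_pos: [484.8, -319.4, 113.6]
tool_rot: [2.135, 2.302, -0.008]
wrist_force: [-0.4, -0.3, 0.6]
opening: 0.997
```

View pics/w1.png

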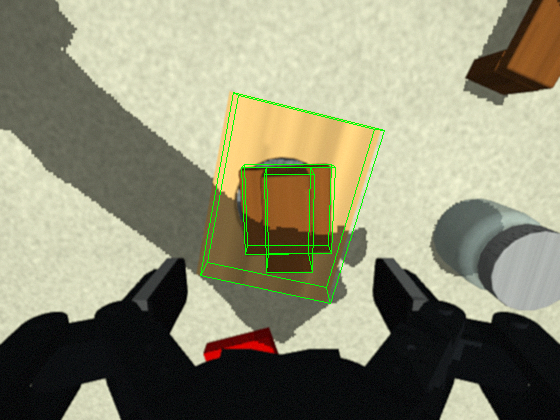

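```bash
python3 -m jog '{"slide":[[0,0.001,-0.023],[0,0.0,-0.023],[0,0,-0.022],[0,0,0],[0,0,0]],"angular":[[0,0,0],[0,0,0],[0,0,0],[0,0,0],[0,0,0]]}'
```

```text
t: 7.35
tcp_pos: [488.7, -308.5, 45.9]
tool_rot: [-2.121, -2.315, -0.0]
wrist_force: [0.0, -0.2, 1.3]
opening: 1.0
```

```bash
python3 -m jog '{"slide":[[0,-0.004,-0.001],[0,0,0],[0,0,0],[0,0,0],[0,0,0],[0,0,0],[0,0,0],[0,0,0],[0,0,0],[0,0,0]],"angular":[[0,0,0],[0,0,0],[0,0,0],[0,0,0],[0,0,0],[0,0,0],[0,0,0],[0,0,0],[0,0,0],[0,0,0]]}' 0 50
```

```text
t: 8.18
tcp_pos: [489.2, -314.2, 46.4]
tool_rot: [2.123, 2.314, 0.001]
wrist_force: [-0.1, 0.8, 5.4]
opening: 0.344
```

```bash
python3 -m jog '{"slide":[[0,0,0.02],[0,0,0.03],[0,0,0.03],[0.0126,0.0345,0.03],[0.0126,0.0345,0],[0.0126,0.0345,0],[0.0126,0.0345,0],[0.0126,0.0345,0],[0.0126,0.0345,0],[0.0126,0.0345,0],[0.0126,0.0345,0],[0.0126,0.0345,0],[0.0126,0.0345,0],[0.0126,0.0345,-0.02],[0.0126,0.0345,-0.02],[0.0126,0.0345,-0.02],[0.0126,0.0345,-0.02],[0,0,0],[0,0,0]],"angular":[[0,0,0],[0,0,0],[0,0,0],[0,0,0],[0,0,0],[0,0,0],[0,0,0],[0,0,0],[0,0,0],[0,0,0],[0,0,0],[0,0,0],[0,0,0],[0,0,0],[0,0,0],[0,0,0],[0,0,0],[0,0,0],[0,0,0]]}'
```

```text
t: 9.77
tcp_pos: [661.7, 168.2, 69.3]
tool_rot: [-2.115, -2.319, 0.004]
wrist_force: [-0.5, -0.4, -0.1]
opening: 0.344
```

```bash
python3 - <<'E'
from h import *
s=arm.read_state(); print(s["tcp_pos"],s["wrist_force"])
S=arm.snapshot("side");cv2.imwrite("pics/s2.png",cv2.resize(S["pixels"][110:310,190:390,::-1],None,fx=3,fy=3))
E
```

```text
[661.67007425 168.24288142  69.26325101] [-0.51692944 -0.40709365 -0.10207516]
```

View pics/s2.png

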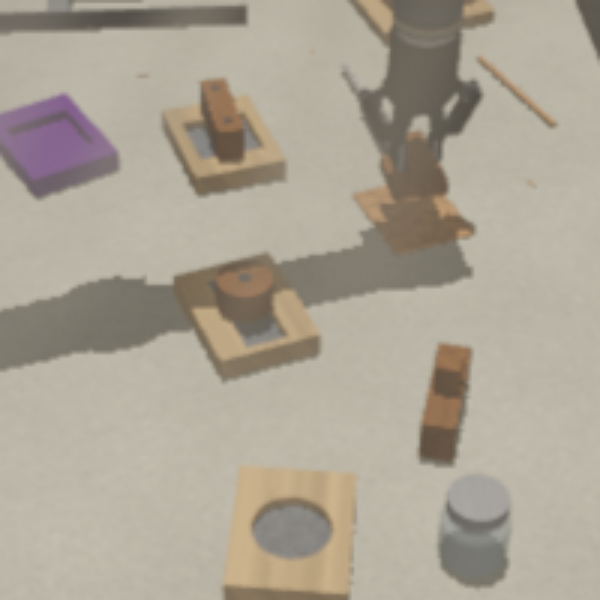

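```bash
python3 -m jog '{"slide":[[0.002,0,-0.02],[0,0,-0.015],[0,0,-0.007],[0,0,0],[0,0,0],[0,0,0]],"angular":[[0,0,0],[0,0,0],[0,0,0],[0,0,0],[0,0,0],[0,0,0]]}'
```

```text
t: 10.32
tcp_pos: [665.9, 164.0, 30.8]
tool_rot: [2.124, 2.314, 0.002]
wrist_force: [-0.2, -0.2, -0.9]
opening: 0.339
```

```bash
python3 -m jog '{"slide":[[0,0,-0.004],[0,0,-0.002],[0,0,0],[0,0,0]],"angular":[[0,0,0],[0,0,0],[0,0,0],[0,0,0]]}'
```

```text
t: 10.65
tcp_pos: [665.8, 164.5, 24.5]
tool_rot: [2.123, 2.315, 0.002]
wrist_force: [1.1, -0.9, 1.3]
opening: 0.348
```

Release and rise, then head for the disc.

```bash
python3 -m jog '{"slide":[[0,0,0],[0,0,0],[0,0,0],[0,0,0],[0,0,0],[0,0,0.01],[0,0,0.03],[0,0,0.04],[-0.02,-0.02,0.03],[-0.029,-0.025,0],[-0.029,-0.025,0],[-0.029,-0.025,0],[-0.029,-0.025,0],[-0.029,-0.025,0],[-0.01,-0.023,0],[0,0,0]],"angular":[[0,0,0],[0,0,0],[0,0,0],[0,0,0],[0,0,0],[0,0,0],[0,0,0],[0,0,0],[0,0,0],[0,0,0],[0,0,0],[0,0,0],[0,0,0],[0,0,0],[0,0,0],[0,0,0]]}' 1
python3 - <<'E'
from h import *
S=arm.snapshot("side");cv2.imwrite("pics/s3.png",cv2.resize(S["pixels"][110:310,190:390,::-1],None,fx=3,fy=3))
fit("fence_center",(666,166),4,[S],[0.083])
E
```

```text
t: 11.98
tcp_pos: [487.1, -8.7, 134.9]
tool_rot: [-2.132, -2.307, 0.002]
wrist_force: [-0.5, -0.7, -0.9]
opening: 1.002
fence_center iou 0.949 [667.965, 166.004, 0.07] deg 4.0 views 1
```

View pics/s3.png

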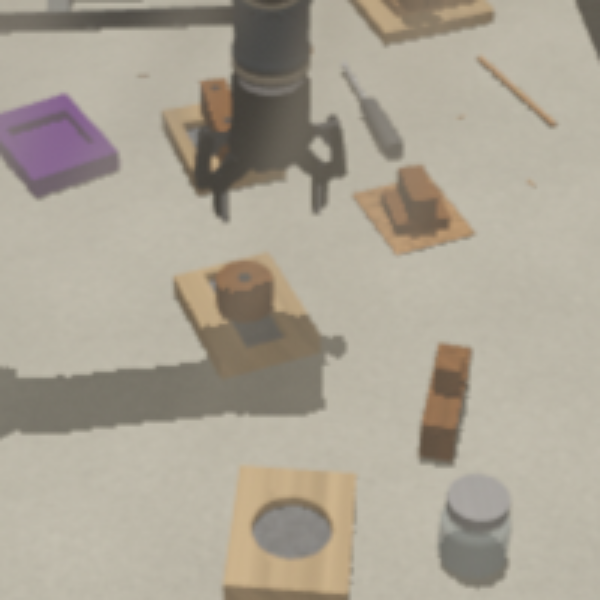

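```bash
python3 -m jog '{"slide":[[-0.0275,0,0],[0,0,-0.02],[0,0,-0.03],[0,0,-0.03],[0,0,-0.015],[0,0,-0.005],[0,0,0],[0,0,0],[0,0,0]],"angular":[[0,0,0],[0,0,0],[0,0,0],[0,0,0],[0,0,0],[0,0,0],[0,0,0],[0,0,0],[0,0,0]]}'
```

```text
t: 12.83
tcp_pos: [464.2, -3.2, 35.1]
tool_rot: [2.122, 2.314, 0.003]
wrist_force: [0.2, -0.5, -0.3]
opening: 1.0
```

```bash
python3 -m jog '{"slide":[[0,0,0],[0,0,0],[0,0,0],[0,0,0],[0,0,0],[0,0,0],[0,0,0],[0,0,0]],"angular":[[0,0,0],[0,0,0],[0,0,0],[0,0,0],[0,0,0],[0,0,0],[0,0,0],[0,0,0]]}' 0 50
python3 -m jog '{"slide":[[0,0,0.02],[0,0,0.03],[0,0,0.03],[0,0,0.02],[0,0,0],[0,0,0]],"angular":[[0,0,0],[0,0,0],[0,0,0],[0,0,0],[0,0,0],[0,0,0]]}'
python3 - <<'E'
from h import *
S=arm.snapshot("side");cv2.imwrite("pics/s4.png",cv2.resize(S["pixels"][110:310,190:390,::-1],None,fx=3,fy=3))
E
```

```text
t: 13.5
tcp_pos: [463.4, -3.4, 35.2]
tool_rot: [2.124, 2.314, 0.003]
wrist_force: [-2.0, -0.9, 7.2]
opening: 0.688
t: 14.0
tcp_pos: [463.4, -3.3, 135.1]
tool_rot: [2.122, 2.314, 0.005]
wrist_force: [0.3, 0.6, -1.8]
opening: 0.692
```

View pics/s4.png

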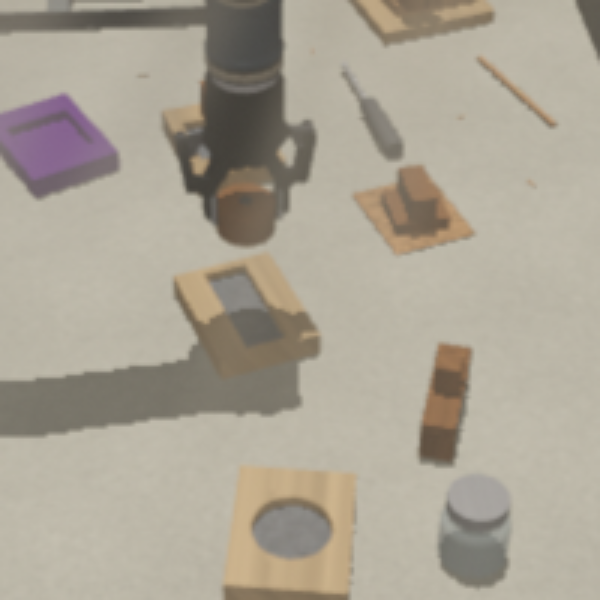

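```bash
python3 - <<'E'
from h import *
T=arm.snapshot("top");S=arm.snapshot("side")
for p in (T,S): fit("nest_round",(488,-314),0,[p],[-.15])
for p in (T,S): fit("nest_slot",(463,-4),0,[p],[.31])
M["disc_center"]=[(37*np.cos(a),37*np.sin(a),z) for a in t for z in(14,26)]
it=[("nest_round",(488,-314,-.155),0),("disc_center",(488,-314,0),0)]
overlay(T,it,"pics/t5.png",6,(330,170,430,250))
overlay(S,it,"pics/s5.png",6,(250,250,330,330))
E
```

```text
nest_round iou 0.971 [487.696, -313.445, -0.164] deg -9.4 views 1
nest_round iou 0.97 [487.773, -313.367, -0.146] deg -8.4 views 1
nest_slot no mask 22.38899134474142
nest_slot iou 0.921 [463.749, -3.594, 0.324] deg 18.6 views 1
```

View pics/t5.png

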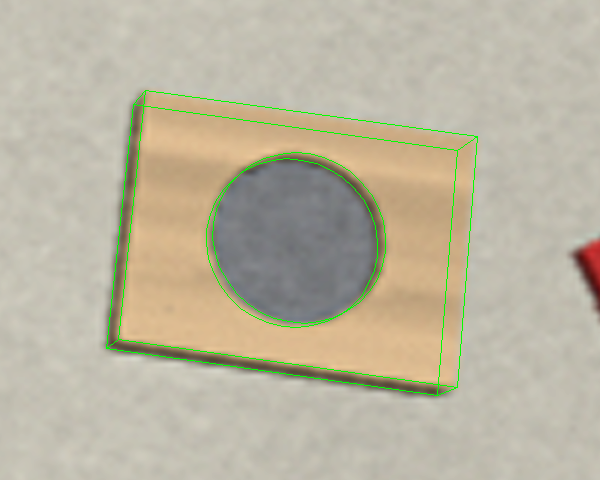

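View pics/s5.png

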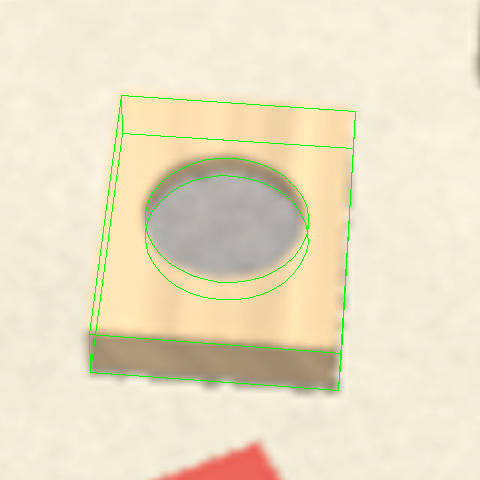

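```bash
python3 -m jog '{"slide":[[0.0027,-0.0345,0],[0.0027,-0.0345,0],[0.0027,-0.0345,0],[0.0027,-0.0345,0],[0.0027,-0.0345,0],[0.0027,-0.0345,0],[0.0027,-0.0345,-0.01],[0.0027,-0.0345,-0.02],[0.0027,-0.0345,-0.03],[0,0,-0.02],[0,0,0],[0,0,0],[0,0,0],[0,0,0]],"angular":[[0,0,0],[0,0,0],[0,0,0],[0,0,0],[0,0,0],[0,0,0],[0,0,0],[0,0,0],[0,0,0],[0,0,0],[0,0,0],[0,0,0],[0,0,0],[0,0,0]]}'
python3 - <<'E'
from h import *
T=arm.snapshot("top");S=arm.snapshot("side")
for p in (T,S): fit("disc_center",(488,-314),45,[p],[0])
overlay(S,[("nest_round",(487.7,-313.5,-.155),0),("disc_center",(487.7,-313.5,0),45)],"pics/s6.png",6,(250,230,350,320))
E
```

```text
t: 15.52
tcp_pos: [488.1, -310.1, 58.0]
tool_rot: [2.12, 2.316, 0.002]
wrist_force: [-0.6, 0.2, -0.2]
opening: 0.687
disc_center no mask None
disc_center iou 0.955 [491.687, -304.196, 0.217] deg 12.4 views 1
```

View pics/s6.png

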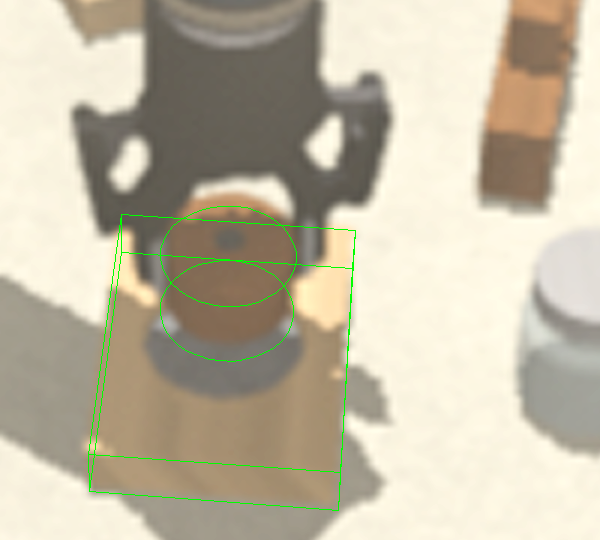

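```bash
python3 -m jog '{"slide":[[0,-0.001,-0.01],[0,0,-0.01],[0,0,0],[0,0,0],[0,0,0]],"angular":[[0,0,0],[0,0,0],[0,0,0],[0,0,0],[0,0,0]]}'
python3 - <<'E'
from h import *
S=arm.snapshot("side")
s=arm.read_state();print(s["tcp_pos"]);z=s["tcp_pos"][2]-9.2
fit("disc_center",(488,-314),z,[S],[0])
overlay(S,[("nest_round",(487.7,-313.5,-.155),0),("disc_center",(487.7,-313.5,0),z)],"pics/s7.png",6,(250,230,350,320))
E
```

```text
t: 16.13
tcp_pos: [486.6, -312.0, 36.3]
tool_rot: [-2.124, -2.314, 0.0]
wrist_force: [-0.5, -0.7, 0.1]
opening: 0.685
[ 486.81417048 -312.18387959   36.56972042]
disc_center iou 0.924 [489.337, -310.501, 0.204] deg 11.7 views 1
```

View pics/s7.png

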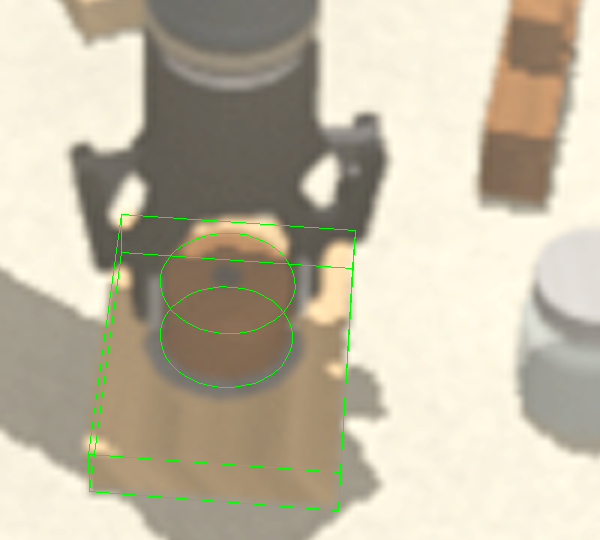

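```bash
python3 -m jog '{"slide":[[0,-0.001,-0.004],[0,0,-0.004],[0,0,0],[0,0,0],[0,0,0]],"angular":[[0,0,0],[0,0,0],[0,0,0],[0,0,0],[0,0,0]]}'
```

```text
t: 16.65
tcp_pos: [486.8, -313.0, 28.6]
tool_rot: [-2.124, -2.315, -0.0]
wrist_force: [-0.0, 0.2, -0.9]
opening: 0.686
```

```bash
python3 -m jog '{"slide":[[0.0005,0,-0.003],[0,0,-0.002],[0,0,0],[0,0,0]],"angular":[[0,0,0],[0,0,0],[0,0,0],[0,0,0]]}'
```

```text
t: 16.98
tcp_pos: [487.3, -312.9, 23.5]
tool_rot: [-2.124, -2.315, -0.0]
wrist_force: [-0.7, -0.6, -0.1]
opening: 0.687
```

```bash
python3 -m jog '{"slide":[[0,0,0],[0,0,0],[0,0,0],[0,0,0],[0,0,0.01],[0,0,0.03],[0,0,0.04],[0,0.02,0.04],[0,0.035,0],[0,0.035,0],[0,0.035,0],[0,0.035,0],[0,0.035,0],[0,0.035,0],[0,0.035,0],[0,0,0]],"angular":[[0,0,0],[0,0,0],[0,0,0],[0,0,0],[0,0,0],[0,0,0],[0,0,0],[0,0,0],[0,0,0.01],[0,0,0.01],[0,0,0.01],[0,0,0.01],[0,0,0.01],[0,0,0.01],[0,0,0],[0,0,0]]}' 1
python3 - <<'E'
from h import *
T=arm.snapshot("top");S=arm.snapshot("side")
for p in (T,S): fit("disc_center",(488,-314),14,[p],[0])
overlay(S,[("nest_round",(487.7,-313.5,-.155),0),("disc_center",(487.7,-313.5,0),14)],"pics/s8.png",5,(240,230,340,330))
for p in (T,S): fit("bar_center",(454,309),26,[p],[.15])
for p in (T,S): fit("nest_square",(455,306),0,[p],[.27])
E
```

```text
t: 18.32
tcp_pos: [487.5, -41.7, 141.4]
tool_rot: [-2.039, -2.387, -0.005]
wrist_force: [0.3, 0.4, -0.4]
opening: 1.002
disc_center iou 0.964 [489.064, -313.322, 0.091] deg 5.2 views 1
disc_center iou 0.963 [488.987, -310.667, -0.07] deg -4.0 views 1
bar_center iou 0.957 [452.898, 307.263, 0.161] deg 9.2 views 1
bar_center iou 0.804 [449.808, 322.295, 0.044] deg 2.5 views 1
nest_square iou 0.966 [454.152, 304.673, 0.248] deg 14.2 views 1
nest_square iou 0.316 [433.756, 320.926, -0.055] deg -3.2 views 1
```

View pics/s8.png

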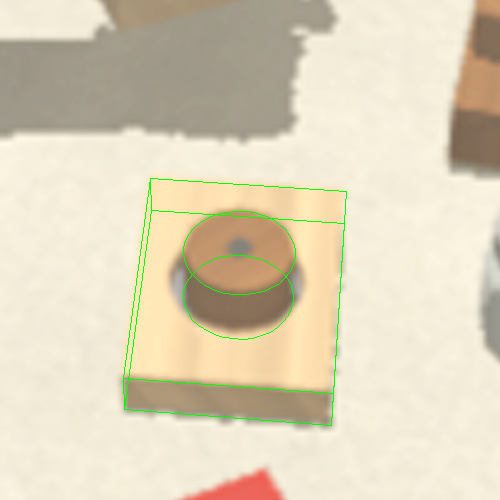

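```bash
python3 -m jog '{"slide":[[-0.003,0.0323,0],[-0.003,0.0323,0],[-0.003,0.0323,0],[-0.003,0.0323,0],[-0.003,0.0323,0],[-0.003,0.0323,0],[-0.003,0.0323,0],[-0.003,0.0323,0],[-0.003,0.0323,0],[-0.003,0.0323,0],[-0.003,0.0323,-0.02],[0,0,-0.02],[0,0,0],[0,0,0],[0,0,0]],"angular":[[0,0,0],[0,0,0],[0,0,0],[0,0,0],[0,0,0],[0,0,0],[0,0,0],[0,0,0],[0,0,0],[0,0,0],[0,0,0],[0,0,0],[0,0,0],[0,0,0],[0,0,0]]}'
python3 - <<'E'
from h import *
W=arm.snapshot("wrist");print(arm.read_state()["tcp_pos"])
overlay(W,[("nest_square",(454.5,305.5,.265),0),("bar_center",(453.5,308,.157),26)],"pics/w9.png",1)
E
```

```text
t: 19.97
tcp_pos: [455.5, 304.2, 101.6]
tool_rot: [2.057, 2.374, 0.0]
wrist_force: [0.3, 0.6, -0.5]
opening: 1.001
[455.73148113 304.41621268 102.02460512]
```

View pics/w9.png

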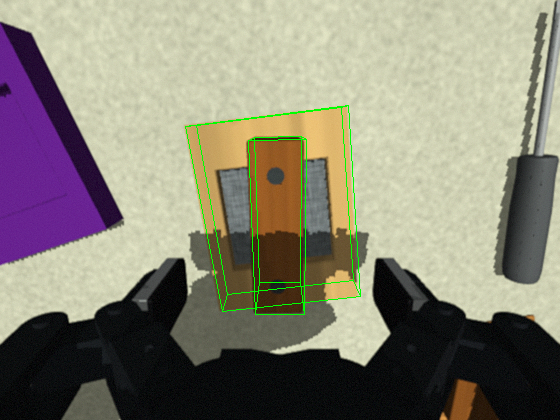

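```bash
python3 -m jog '{"slide":[[-0.001,0.001,-0.02],[0,0,-0.02],[0,0,-0.015],[0,0,-0.007],[0,0,0],[0,0,0],[0,0,0]],"angular":[[0,0,0],[0,0,0],[0,0,0],[0,0,0],[0,0,0],[0,0,0],[0,0,0]]}'
python3 -m jog '{"slide":[[0,0,0],[0,0,0],[0,0,0],[0,0,0],[0,0,0],[0,0,0],[0,0,0],[0,0,0],[0,0,0],[0,0,0]],"angular":[[0,0,0],[0,0,0],[0,0,0],[0,0,0],[0,0,0],[0,0,0],[0,0,0],[0,0,0],[0,0,0],[0,0,0]]}' 0 50
```

```text
t: 20.6
tcp_pos: [454.5, 307.1, 40.3]
tool_rot: [2.054, 2.376, 0.004]
wrist_force: [0.4, 0.8, 0.2]
opening: 1.001
t: 21.43
tcp_pos: [453.7, 307.2, 39.4]
tool_rot: [2.053, 2.378, 0.002]
wrist_force: [-0.8, -0.3, 5.0]
opening: 0.366
```

```bash
python3 -m jog '{"slide":[[0,0,0.02],[0,0,0.03],[0,0,0.03],[0.001,-0.0346,0.01],[0.001,-0.0346,0],[0.001,-0.0346,0],[0.001,-0.0346,0],[0.001,-0.0346,0],[0.001,-0.0346,0],[0.001,-0.0346,0],[0.001,-0.0346,-0.01],[0.0015,-0.0346,-0.02],[0,0,-0.03],[0,0,-0.01],[0,0,0],[0,0,0],[0,0,0]],"angular":[[0,0,0],[0,0,0],[0,0,0],[0,0,0.019],[0,0,0.019],[0,0,0.019],[0,0,0.019],[0,0,0.019],[0,0,0.019],[0,0,0.019],[0,0,0.019],[0,0,0.019],[0,0,0],[0,0,0],[0,0,0],[0,0,0],[0,0,0]]}'
python3 - <<'E'
from h import *
T=arm.snapshot("top");S=arm.snapshot("side");W=arm.snapshot("wrist")
s=arm.read_state();print(s["tcp_pos"],s["tool_rot"]);z=s["tcp_pos"][2]-13.4
r=s["tool_rot"];print(2*np.arctan2(r[1],r[0])-np.pi/2)
b=fit("bar_center",(463,-4),z,[S],[.31])
fit("bar_center",(463,-4),z,[W],[.31],maxd=150)
it=[("nest_slot",(463.2,-4,.318),0),("bar_center",(463.2,-4,.318),z)]
overlay(S,it,"pics/s10.png",6,(240,170,320,250))
overlay(W,it,"pics/w10.png",1)
E
```

```text
t: 22.85
tcp_pos: [463.6, -3.1, 59.7]
tool_rot: [1.84, 2.546, 0.002]
wrist_force: [0.6, -0.1, -0.8]
opening: 0.366
[463.74842132  -3.4454093   59.98383248] [1.8398195  2.54478664 0.00293792]
0.31883592251005655
bar_center iou 0.692 [472.418, -1.163, 0.094] deg 5.4 views 1
bar_center iou 0.817 [463.113, -1.944, 0.33] deg 18.9 views 1
```

View pics/s10.png

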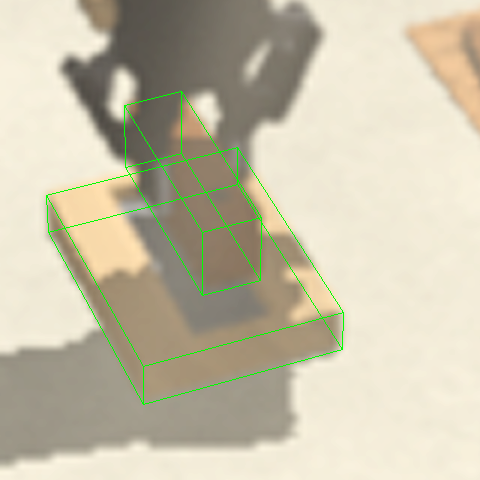

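View pics/w10.png

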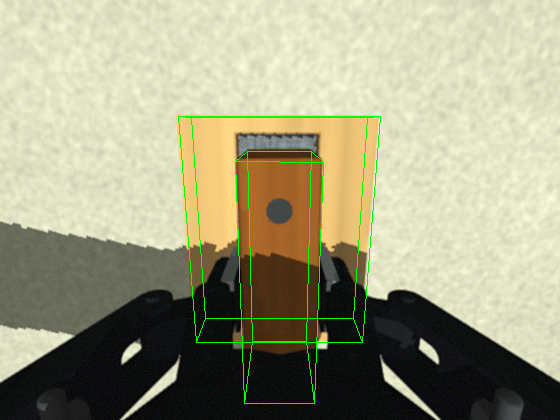

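```bash
python3 -m jog '{"slide":[[0,0,-0.015],[0,0,-0.008],[0,0,-0.003],[0,0,0],[0,0,0],[0,0,0]],"angular":[[0,0,0],[0,0,0],[0,0,0],[0,0,0],[0,0,0],[0,0,0]]}'
```

```text
t: 23.6
tcp_pos: [463.2, -4.5, 33.3]
tool_rot: [1.843, 2.544, 0.001]
wrist_force: [0.5, 0.2, -1.5]
opening: 0.366
```

```bash
python3 -m jog '{"slide":[[0,0,-0.003],[0,0,-0.002],[0,0,0],[0,0,0]],"angular":[[0,0,0],[0,0,0],[0,0,0],[0,0,0]]}'
```

```text
t: 23.93
tcp_pos: [462.8, -4.5, 27.9]
tool_rot: [-1.843, -2.544, 0.0]
wrist_force: [0.3, -0.2, -0.9]
opening: 0.37
```

```bash
python3 -m jog '{"slide":[[0,0,0],[0,0,0],[0,0,0],[0,0,0],[0,0,0],[0,0,0.01],[0,0,0.03],[0,0,0.04],[0.0255,0.0213,0.03],[0.0255,0.0213,0],[0.0255,0.0213,0],[0.0255,0.0213,0],[0.0255,0.0213,0],[0.0255,0.0213,0],[0.0255,0.0213,0],[0.0255,0.0213,-0.02],[0,0,-0.02],[0,0,0],[0,0,0]],"angular":[[0,0,0],[0,0,0],[0,0,0],[0,0,0],[0,0,0],[0,0,0],[0,0,0],[0,0,0],[0,0,-0.0295],[0,0,-0.0295],[0,0,-0.0295],[0,0,-0.0295],[0,0,-0.0295],[0,0,-0.0295],[0,0,-0.0295],[0,0,-0.0295],[0,0,0],[0,0,0],[0,0,0]]}' 1
python3 - <<'E'
from h import *
T=arm.snapshot("top");S=arm.snapshot("side");W=arm.snapshot("wrist")
fit("bar_center",(463,-4),14,[T],[.31])
fit("bar_center",(463,-4),14,[S],[.31])
overlay(S,[("nest_slot",(463.2,-4,.318),0),("bar_center",(463.2,-4,.318),14)],"pics/s11.png",6,(240,170,320,250))
overlay(W,[("fence_center",(667,165.5,.083),4)],"pics/w11.png",1)
E
```

```text
t: 25.52
tcp_pos: [663.8, 163.7, 95.1]
tool_rot: [-2.129, -2.309, 0.005]
wrist_force: [-0.4, -0.7, 0.5]
opening: 0.999
bar_center iou 0.885 [464.023, -4.797, 0.319] deg 18.3 views 1
bar_center iou 0.936 [462.563, -0.039, 0.301] deg 17.3 views 1
```

View pics/s11.png

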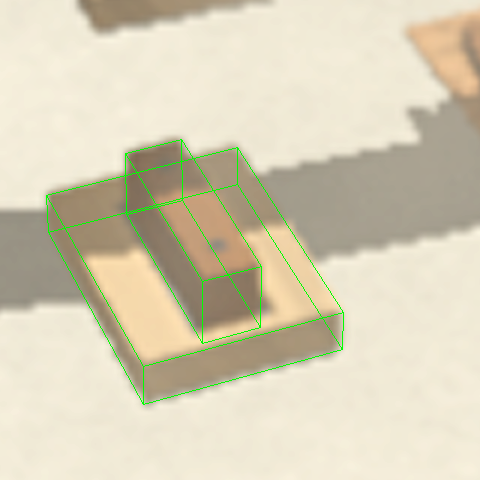

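View pics/w11.png

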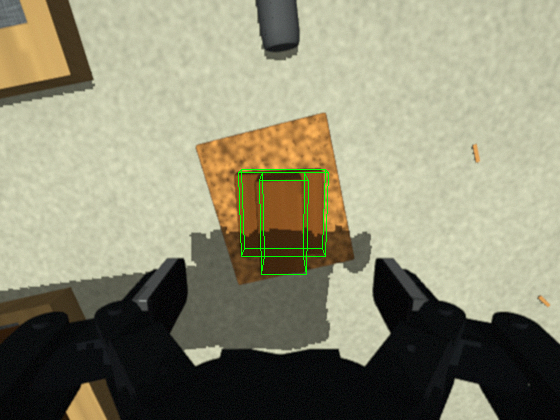

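```bash
python3 -m jog '{"slide":[[0,0,-0.02],[0,0,-0.02],[0,0,-0.02],[0,0,-0.01],[0,0,-0.002],[0,0,0],[0,0,0],[0,0,0]],"angular":[[0,0,0],[0,0,0],[0,0,0],[0,0,0],[0,0,0],[0,0,0],[0,0,0],[0,0,0]]}'
python3 -m jog '{"slide":[[0,0,0],[0,0,0],[0,0,0],[0,0,0],[0,0,0],[0,0,0],[0,0,0],[0,0,0],[0,0,0],[0,0,0]],"angular":[[0,0,0],[0,0,0],[0,0,0],[0,0,0],[0,0,0],[0,0,0],[0,0,0],[0,0,0],[0,0,0],[0,0,0]]}' 0 50
```

```text
t: 26.43
tcp_pos: [666.2, 164.6, 25.5]
tool_rot: [2.129, 2.308, 0.004]
wrist_force: [-0.3, 0.1, 0.4]
opening: 1.001
t: 27.27
tcp_pos: [665.5, 164.5, 24.3]
tool_rot: [2.129, 2.309, 0.001]
wrist_force: [-0.6, 0.4, 3.6]
opening: 0.34
```

```bash
python3 -m jog '{"slide":[[0,0,0.02],[0,0,0.03],[0,0,0.03],[0,0,0.03],[-0.0264,0.0175,0],[-0.0264,0.0175,0],[-0.0264,0.0175,0],[-0.0264,0.0175,0],[-0.0264,0.0175,0],[-0.0264,0.0175,0],[-0.0264,0.0175,-0.01],[-0.0264,0.0175,-0.02],[0,0,-0.02],[0,0,-0.01],[0,0,0],[0,0,0],[0,0,0]],"angular":[[0,0,0],[0,0,0],[0,0,0],[0,0,0],[0,0,0.023],[0,0,0.023],[0,0,0.023],[0,0,0.023],[0,0,0.023],[0,0,0.023],[0,0,0.023],[0,0,0.023],[0,0,0],[0,0,0],[0,0,0],[0,0,0],[0,0,0]]}'
python3 - <<'E'
from h import *
T=arm.snapshot("top");S=arm.snapshot("side");W=arm.snapshot("wrist")
s=arm.read_state();print(s["tcp_pos"],s["tool_rot"]);z=s["tcp_pos"][2]-20.3
r=s["tool_rot"];print(2*np.arctan2(r[1],r[0])-np.pi/2)
b=fit("fence_center",(454.5,305.5),z,[S],[.265])
for p in(T,S): fit("nest_square",(454.5,305.5),0,[p],[.265])
it=[("nest_square",(454.5,305.5,.265),0),("fence_center",(454.5,305.5,.265),z)]
overlay(S,it,"pics/s12.png",6,(230,110,310,190))
overlay(W,it,"pics/w12.png",1)
E
```

```text
t: 28.68
tcp_pos: [455.6, 303.7, 74.6]
tool_rot: [1.911, 2.492, 0.002]
wrist_force: [0.1, 0.4, -1.3]
opening: 0.345
[455.2359685  304.16941892  74.82317311] [1.91015625 2.4932202  0.0030357 ]
0.2632941811995
fence_center iou 0.907 [458.424, 302.633, 0.227] deg 13.0 views 1
nest_square no mask 83.5495825376231
nest_square iou 0.877 [455.599, 301.918, 0.253] deg 14.5 views 1
```

View pics/s12.png

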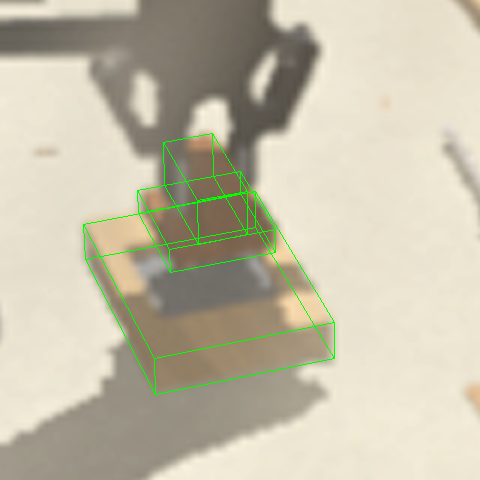

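View pics/w12.png

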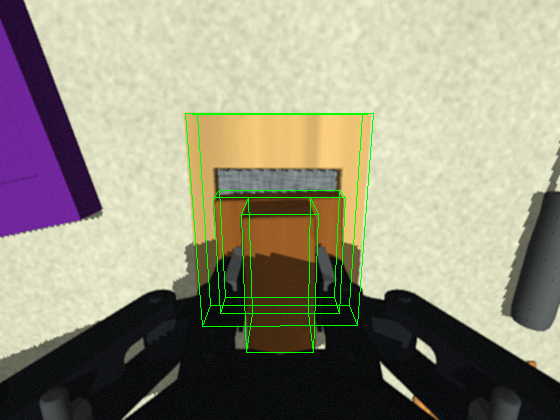

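```bash
python3 -m jog '{"slide":[[0,0,-0.015],[0,0,-0.012],[0,0,-0.006],[0,0,0],[0,0,0],[0,0,0]],"angular":[[0,0,0],[0,0,0],[0,0,0],[0,0,0],[0,0,0],[0,0,0]]}'
```

```text
t: 29.48
tcp_pos: [454.2, 304.5, 41.1]
tool_rot: [1.909, 2.495, 0.001]
wrist_force: [-0.0, 0.7, -1.0]
opening: 0.341
```

```bash
python3 - <<'E'
from h import *
S=arm.snapshot("side")
z=arm.read_state()["tcp_pos"][2]-20.3
overlay(S,[("nest_square",(454.5,305.5,.265),0),("fence_center",(454.5,305.5,.265),z)],"pics/s13.png",6,(230,110,310,190))
E
```

```text
(no output)
```

View pics/s13.png

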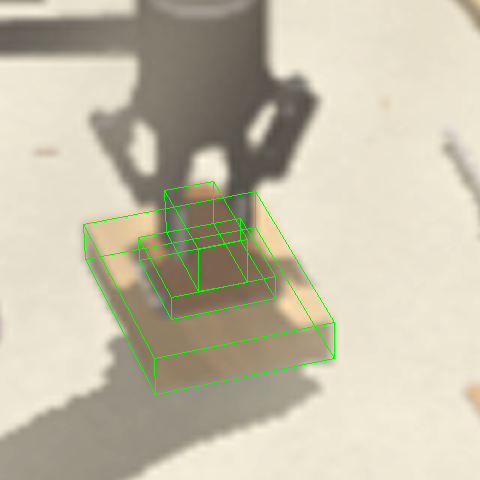

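```bash
python3 -m jog '{"slide":[[0,0,-0.004],[0,0,-0.002],[0,0,0],[0,0,0]],"angular":[[0,0,0],[0,0,0],[0,0,0],[0,0,0]]}'
```

```text
t: 29.87
tcp_pos: [453.8, 304.4, 34.8]
tool_rot: [-1.908, -2.495, 0.0]
wrist_force: [0.2, -0.0, -1.0]
opening: 0.345
```

```bash
python3 -m jog '{"slide":[[0,0,0],[0,0,0],[0,0,0],[0,0,0],[0,0,0],[0,0,0.01],[0,0,0.03],[0,0,0.04],[0.0132,-0.0308,0.03],[0.0132,-0.0308,0],[0.0132,-0.0308,0],[0.0132,-0.0308,0],[0.0132,-0.0308,0],[0.0132,-0.0308,0],[0.0132,-0.0308,0],[0.0132,-0.0308,0],[0.0132,-0.0308,0],[0.0132,-0.0308,0]],"angular":[[0,0,0],[0,0,0],[0,0,0],[0,0,0],[0,0,0],[0,0,0],[0,0,0],[0,0,0],[0,0,-0.0374],[0,0,-0.0374],[0,0,-0.0374],[0,0,-0.0374],[0,0,-0.0374],[0,0,-0.0374],[0,0,-0.0374],[0,0,-0.0374],[0,0,-0.0374],[0,0,-0.0374]]}' 1
python3 -m jog '{"slide":[[0.0132,-0.0308,0],[0.0132,-0.0308,0],[0.0132,-0.0308,0],[0.0132,-0.0308,0],[0.0132,-0.0308,0],[0,0,0],[0,0,0]],"angular":[[0,0,-0.0374],[0,0,-0.0374],[0,0,-0.0374],[0,0,-0.0374],[0,0,-0.0374],[0,0,0],[0,0,0]]}'
python3 - <<'E'
from h import *
T=arm.snapshot("top");S=arm.snapshot("side");W=arm.snapshot("wrist")
s=arm.read_state();print(s["tcp_pos"]);r=s["tool_rot"];print(2*np.arctan2(r[1],r[0])-np.pi/2)
for p in(T,S): fit("fence_center",(454.5,305.5),14,[p],[.265])
fit("bridge_grip",(652,-158),0,[S],[-.297])
fit("bridge_grip",(652,-158),0,[W],[-.297],maxd=200)
overlay(S,[("nest_square",(454.5,305.5,.265),0),("fence_center",(454.5,305.5,.265),14)],"pics/s14.png",6,(230,110,310,190))
overlay(W,[("bridge_grip",(652,-158,-.297),0)],"pics/w14.png",1)
E
```

```text
t: 31.37
tcp_pos: [585.4, -2.8, 143.6]
tool_rot: [2.341, 2.095, 0.002]
wrist_force: [0.9, 0.9, 0.6]
opening: 1.0
t: 31.95
tcp_pos: [650.8, -158.2, 143.3]
tool_rot: [2.527, 1.864, -0.001]
wrist_force: [-1.2, 0.5, -0.2]
opening: 1.001
[ 650.7975387  -153.42639536  142.77645236]
-6.577110017268068
fence_center no mask 308.12083175703987
fence_center iou 0.916 [456.252, 307.856, 0.335] deg 19.2 views 1
bridge_grip iou 0.919 [651.934, -157.394, -0.311] deg -17.8 views 1
bridge_grip iou 0.978 [649.517, -156.912, -0.286] deg -16.4 views 1
```

View pics/s14.png

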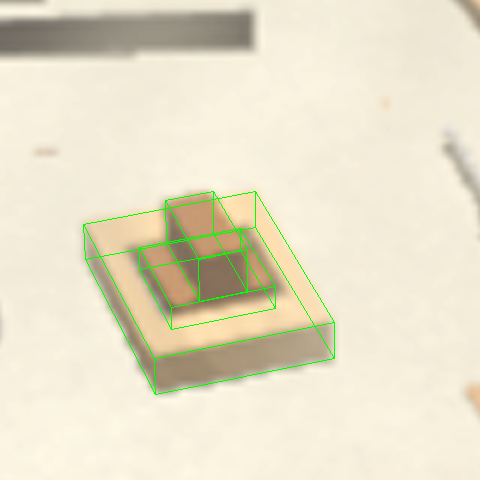

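View pics/w14.png

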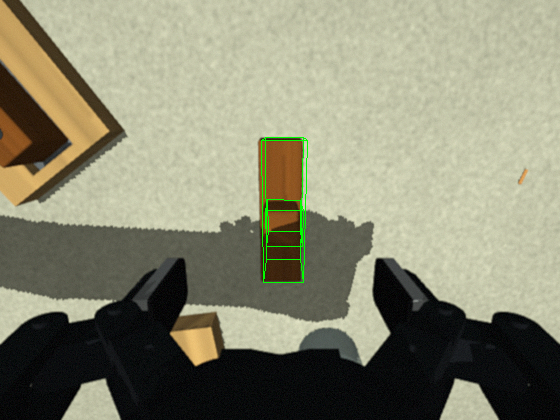

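```bash
python3 -m jog '{"slide":[[-0.0005,0,-0.02],[0,0,-0.025],[0,0,-0.025],[0,0,-0.015],[0,0,-0.008],[0,0,0],[0,0,0],[0,0,0]],"angular":[[0,0,0],[0,0,0],[0,0,0],[0,0,0],[0,0,0],[0,0,0],[0,0,0],[0,0,0]]}'
```

```text
t: 32.97
tcp_pos: [651.5, -155.7, 51.1]
tool_rot: [2.523, 1.868, 0.003]
wrist_force: [0.4, -0.1, 0.1]
opening: 1.001
```

```bash
python3 -m jog '{"slide":[[0,-0.0015,-0.001],[0,0,0],[0,0,0],[0,0,0],[0,0,0],[0,0,0],[0,0,0],[0,0,0],[0,0,0],[0,0,0],[0,0,0]],"angular":[[0,0,0],[0,0,0],[0,0,0],[0,0,0],[0,0,0],[0,0,0],[0,0,0],[0,0,0],[0,0,0],[0,0,0],[0,0,0]]}' 0 50
```

```text
t: 33.88
tcp_pos: [650.8, -156.9, 49.1]
tool_rot: [2.524, 1.869, 0.001]
wrist_force: [-0.2, 0.4, 4.7]
opening: 0.295
```

```bash
python3 -m jog '{"slide":[[0,0,0.02],[0,0,0.03],[0,0,0.03],[-0.0204,-0.0196,0.01],[-0.0204,-0.0196,0],[-0.0204,-0.0196,0],[-0.0204,-0.0196,0],[-0.0204,-0.0196,0],[-0.0204,-0.0196,0],[-0.0204,-0.0196,0],[-0.0204,-0.0196,0],[0,0,-0.015],[0,0,-0.01],[0,0,0],[0,0,0],[0,0,0]],"angular":[[0,0,0],[0,0,0],[0,0,0],[0,0,0.0176],[0,0,0.0176],[0,0,0.0176],[0,0,0.0176],[0,0,0.0176],[0,0,0.0176],[0,0,0.0176],[0,0,0.0176],[0,0,0],[0,0,0],[0,0,0],[0,0,0],[0,0,0]]}'
python3 - <<'E'
from h import *
S=arm.snapshot("side")
s=arm.read_state();print(s["tcp_pos"]);r=s["tool_rot"];print(2*np.arctan2(r[1],r[0])-np.pi/2)
z=s["tcp_pos"][2]-49.1
fit("bridge_grip",(488,-313),z,[S],[-.155])
overlay(S,[("nest_round",(487.7,-313.5,-.155),0),("bridge_grip",(487.7,-313.5,-.155),z)],"pics/s15.png",6,(240,220,340,320))
E
```

```text
t: 35.22
tcp_pos: [488.2, -312.5, 113.4]
tool_rot: [-2.384, -2.045, -0.0]
wrist_force: [0.3, -0.2, -0.2]
opening: 0.296
[ 488.28240005 -312.74912344  113.74678107]
-0.15314486371550506
bridge_grip iou 0.879 [489.124, -311.057, -0.121] deg -6.9 views 1
```

View pics/s15.png

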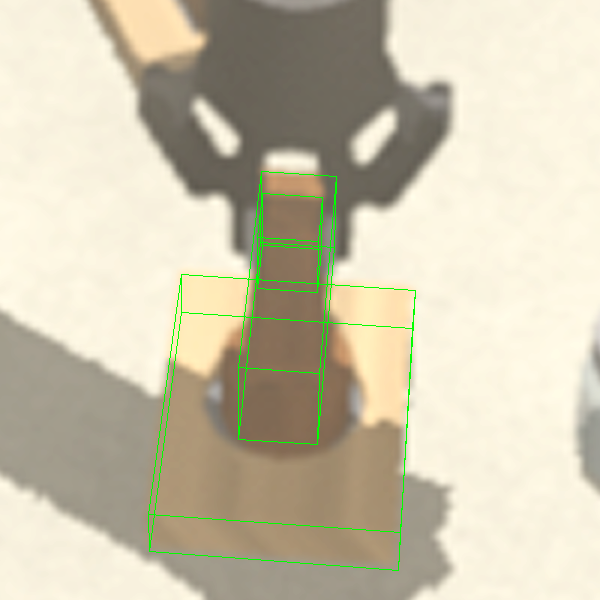

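Held level and aligned. Lower by 36 mm, in stages.

```bash
python3 -m jog '{"slide":[[0,-0.0005,-0.015],[0,0,-0.012],[0,0,-0.006],[0,0,0],[0,0,0],[0,0,0]],"angular":[[0,0,0],[0,0,0],[0,0,0],[0,0,0],[0,0,0],[0,0,0]]}'
```

```text
t: 35.82
tcp_pos: [487.5, -314.3, 81.1]
tool_rot: [2.386, 2.042, 0.0]
wrist_force: [-0.2, 0.0, -0.6]
opening: 0.297
```

```bash
python3 -m jog '{"slide":[[0,0,-0.003],[0,0,-0.002],[0,0,0],[0,0,0]],"angular":[[0,0,0],[0,0,0],[0,0,0],[0,0,0]]}'
python3 - <<'E'
from h import *
S=arm.snapshot("side")
s=arm.read_state();print(s["tcp_pos"]);z=s["tcp_pos"][2]-49.1
overlay(S,[("nest_round",(487.7,-313.5,-.155),0),("bridge_grip",(487.7,-313.5,-.155),z)],"pics/s16.png",6,(240,220,340,320))
E
```

```text
t: 36.15
tcp_pos: [487.2, -314.0, 75.7]
tool_rot: [-2.387, -2.043, -0.0]
wrist_force: [-0.3, 0.1, -1.4]
opening: 0.294
[ 487.2487027  -314.07430427   75.72810607]
```

View pics/s16.png

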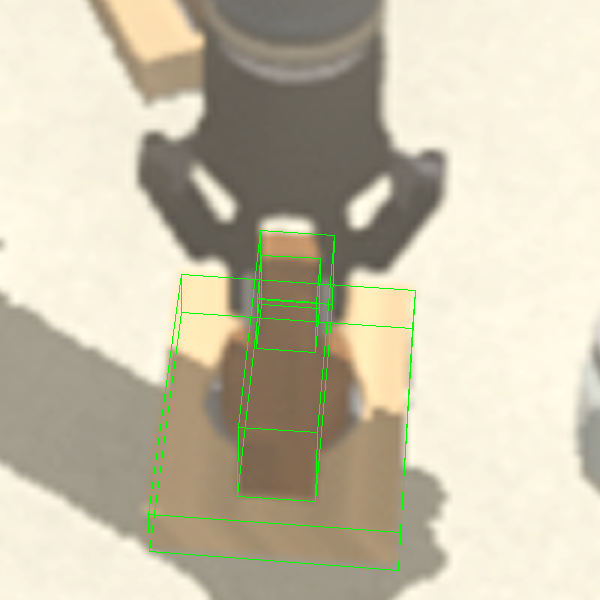

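Feet are ~0.6 mm over the nest, aligned. Release, back off straight up, then sideways for a clear final view.

```bash
python3 -m jog '{"slide":[[0,0,-0.0005],[0,0,0],[0,0,0],[0,0,0],[0,0,0],[0,0,0],[0,0,0.01],[0,0,0.03],[0,0,0.035],[0,0,0.035],[0.02,0.025,0],[0.02,0.025,0],[0.02,0.025,0],[0.02,0.025,0],[0.02,0.025,0],[0.02,0.025,0],[0,0,0],[0,0,0],[0,0,0]],"angular":[[0,0,0],[0,0,0],[0,0,0],[0,0,0],[0,0,0],[0,0,0],[0,0,0],[0,0,0],[0,0,0],[0,0,0],[0,0,0],[0,0,0],[0,0,0],[0,0,0],[0,0,0],[0,0,0],[0,0,0],[0,0,0],[0,0,0]]}' 1
python3 - <<'E'
from h import *
T=arm.snapshot("top");S=arm.snapshot("side")
for n,xy,z,y in [("bridge_grip",(488,-313.5),26,-.155),("bar_center",(463,-4),14,.318),("fence_center",(454.5,305.5),14,.265),("jar_center",(650,-332),0,0)]:
    for p in(T,S): fit(n,xy,z,[p],[y])
it=[("nest_round",(487.7,-313.5,-.155),0),("bridge_grip",(487.7,-313.5,-.155),26)]
overlay(S,it,"pics/s17.png",6,(240,220,340,320))
overlay(T,it,"pics/t17.png",6,(330,150,430,250))
cv2.imwrite("pics/sf.png",S["pixels"][:,:,::-1])
E
```

```text
t: 37.78
tcp_pos: [606.9, -164.7, 185.6]
tool_rot: [2.387, 2.042, -0.001]
wrist_force: [0.4, -0.8, -0.4]
opening: 0.996
bridge_grip iou 0.97 [487.902, -315.446, -0.156] deg -9.0 views 1
bridge_grip iou 0.959 [488.771, -315.564, -0.155] deg -8.9 views 1
bar_center no mask None
bar_center iou 0.935 [464.196, -3.383, 0.339] deg 19.4 views 1
fence_center iou 0.923 [454.532, 303.154, 0.283] deg 16.2 views 1
fence_center iou 0.925 [455.977, 308.595, 0.359] deg 20.6 views 1
jar_center iou 0.929 [649.308, -330.815, 0.08] deg 4.6 views 1
jar_center iou 0.909 [651.122, -332.516, 0.079] deg 4.5 views 1
```

View pics/s17.png

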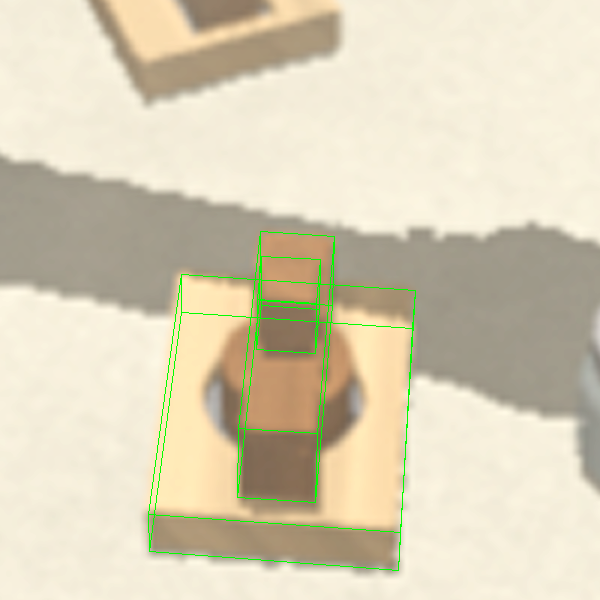

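View pics/t17.png

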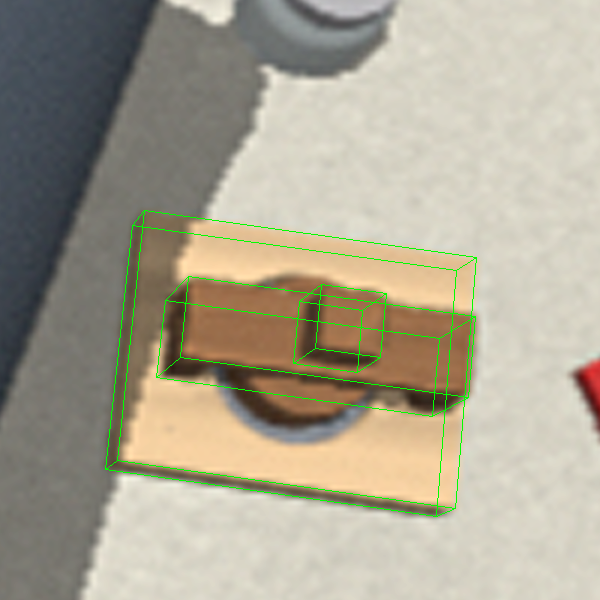

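View pics/sf.png

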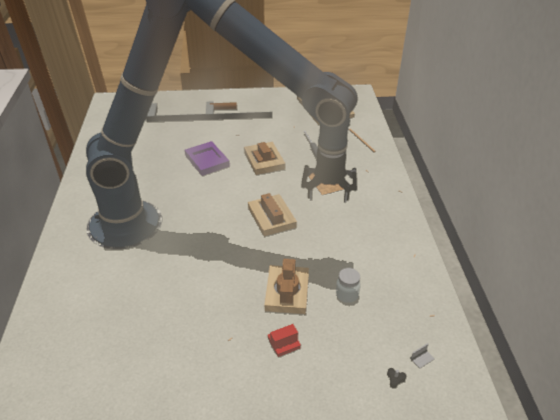

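```bash
python3 -m jog '{"slide":[[0,0,0],[0,0,0],[0,0,0]],"angular":[[0,0,0],[0,0,0],[0,0,0]]}'; python3 -c "
from bench import arm
print(arm.hand_in())"
```

```text
t: 38.53
tcp_pos: [607.2, -164.0, 185.2]
tool_rot: [-2.387, -2.043, -0.0]
wrist_force: [-0.4, -0.6, 0.8]
opening: 0.997
the job is handed in; nothing more can be done
None
```

I moved the stepped block to the cork pad, the disc to the round pocket, the bar to the slot and the stepped block to the square pocket. Then I stood the bridge over the disc on the round nest and handed in at about 38.5 s, with the arm clear of everything. The hand-in gives no verdict.

- **Last checks:** The bar and the block fitted within about 3 mm of their pocket centres, and the bridge within about 2 mm with its beam within about 0.01 rad of the long side. The disc was last measured just before the bridge went on, about 3 mm off at most. After that it was only partly visible under the beam and looked undisturbed. All four look flat and upright.
- **Bystanders:** The jar fitted where it stood at the start, within about 2 mm. The screwdriver was partly hidden by the gripper in the last picture, so I did not re-measure it. No move went near it. The red and purple look-alikes were not touched.
- **Disagreements:** The two cameras differed by up to about 5 mm in y and about 4° in yaw on the block. The network also missed a few masks in the top view, the bar in the final check among them. For the bar I relied on the side view and the overlays.

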